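# Release the latched key on the air selector box

### The job

One of the four identical keys on the grey air selector box has been left latched down. With the fingertips, tap each key in turn from the robot's left to its right, lightly so that no raised key is pushed down and the latched one does not let go; then press the latched key to the bottom and let it spring up, so that all four keys stand fully up. Touch only: nothing is to be picked up, and the parts lying around stay where they are.

Things in the scene. Friction and masses are not known exactly. Their poses are not given: they have to be found in the camera images.
- box: The air selector box, fixed to the bench: a grey block 150 mm deep (its x), 250 wide (its y), 60 high; origin at the centre of its underside on the work surface, z up. x points away from the robot, y to the robot's left (yaw within 0.4 rad). Four identical black keys stand along its y at x = -35 mm, y = +84, +28, -28, -84 mm.
- ledge (a point): Centre of the rear half of the box's top, 45 mm from the box's origin along its x (away from the robot) and 60 mm above the work surface: a ledge with small loose parts up to 45 mm high. A brass elbow also sticks out 31 mm from the box's left end, up to 65 mm above the work surface.
- key1 (a joint): How far the first (leftmost seen from the robot) key is pressed down, in m: 0 fully up, 0.006 latched down, 0.0115 at the bottom. 
- key1_top (a point): Centre of the top face of the first (leftmost seen from the robot) key, a flat black cap 34 mm square, moving with it; 76 mm above the work surface when up, 70 mm when latched, 64.5 mm at the bottom.
- key2 (a joint): How far the second key is pressed down, in m: 0 fully up, 0.006 latched down, 0.0115 at the bottom. A raised key resists with 2.5 N at first, rising to 5.8 N at the bottom, and springs back up when let go; a light tap should not push it down, and certainly not further than 8 mm.
- key2_top (a point): Centre of the top face of the second key, a flat black cap 34 mm square, moving with it; 76 mm above the work surface when up, 70 mm when latched, 64.5 mm at the bottom.
- key3 (a joint): How far the third key is pressed down, in m: 0 fully up, 0.006 latched down, 0.0115 at the bottom. The latched key yields only to more than about 4 N; let go before 8 mm it goes back to 0.006 and stays latched; pushed to the bottom (past 10.5 mm) and let go, it springs fully up and stays up.
- key3_top (a point): Centre of the top face of the third key, a flat black cap 34 mm square, moving with it; 76 mm above the work surface when up, 70 mm when latched, 64.5 mm at the bottom.
- key4 (a joint): How far the fourth (rightmost) key is pressed down, in m: 0 fully up, 0.006 latched down, 0.0115 at the bottom. At the start exactly one of the four is latched, and it varies which.
- key4_top (a point): Centre of the top face of the fourth (rightmost) key, a flat black cap 34 mm square, moving with it; 76 mm above the work surface when up, 70 mm when latched, 64.5 mm at the bottom.
- hub: Bystander, loose: grey hub casting, a ribbed flange 100 mm across with a neck, 45 mm high; origin at its underside's centre.
- disc: Bystander, loose: black drive disc 104 mm across, 26 mm thick, with a steel bolt head on top (36 mm high); origin at its underside's centre.
- socket: Bystander, loose: plain steel cylinder (socket) 26 mm across, 38 mm high, standing on the box's rear ledge; origin at its underside's centre.
- collar: Bystander, loose: steel collar 34 mm across, 14 mm high, on the rear ledge; origin at its underside's centre.
- bolt: Bystander, loose: steel bolt standing on its 26 mm head, 45 mm high, on the rear ledge; origin at its underside's centre.
- bearing: Bystander, loose: steel bearing ring 62 mm across, 18 mm high, on the table; origin at its underside's centre.
- wrench: Bystander, loose: steel wrench lying flat on the table beyond the box; origin at its underside (mid-length).

How it is judged:
By the outcome, as a careful person would: the job done as asked, in the order asked, and still so for the second after the job is handed in, with the robot touching nothing.
It also fails if it takes over 48 s, if anything falls off the work surface, if the arm or the gripper's body presses on something with over 40 N, if the wrist force passes 120 N, or if a joint passes its speed limit or range.

### The arm

A 6-joint arm with a two-finger parallel gripper is mounted at the origin on the work surface. World frame = base frame: x ahead of the robot, y to its left, z up, the work surface at z = 0. Lengths are in m, angles in rad, forces in N, time in s.
With the tool pointing down it reaches from about 0.35 to 0.85 m from the base axis. Payload 8.1 kg.
Tool frame: the origin (TCP) lies at the very end of the fingers, on their centre line; the grasp point (between the pads) lies 19 mm behind it (grasp_offset is the distance from the TCP to the grasp point, in m); z points along the fingers, y is the direction in which the jaws open and shut (so a half turn about z gives the same grasp; the last joint's range is limited). The gripper opens to 93 mm and grips with 3 to 60 N. Pads are 15 mm wide; open, the fingers measure 128 mm over their backs; the gripper's body (75 mm by 188 mm) begins 65 mm behind the grasp point.
Start: joints at [-1.322, 0.13, 1.488, -0, 1.523, -0.085], TCP at [0.197, -0.567, 0.219] pointing down, gripper open.
Joint ranges: [-2.96, 2.96], [-0.89, 2.26], [0.02, 2.5], [-1.34, 4.48], [0, 2.73], [-2.66, 2.66]. Speed limits (rad/s): [2.39, 2.39, 2.79, 3.14, 3.14, 3.14].

### API

Orientations are given as a rotation vector (axis times angle).
In Python, from plant import read_state, read_camera, close_job, search_frame, masks_of, grasp_offset gives the robot as it stands.
- The arm moves only by the tool drive_tool, never from a script. Its argument "plan" is a list of rows, each an object with "claw": the closure, from 0 (fully open) to 1 (shut); "linear": the shift along the tool's x, y, z in cm, a list of three; "angular": the turn, a rotation vector about the tool's x, y, z in degrees, a list of three. In form: [{"claw": claw, "linear": [tx, ty, tz], "angular": [ax, ay, az]}, ...]. A call has 1 to 12 rows; each row shifts and turns the commanded pose from where the row before left it, along the tool's axes as they then stand; what a row does not reach is not made up. A row lasts 1/8 s, in which the tool goes at most 62.5 mm and 10.7 degrees, less where a joint would pass 70% of its speed; a pose out of reach is approached as far as the arm can. A call is refused whole if a number of a shift passes 6.25 or a number of a turn 10.7, either way. A call with a gripper value outside its range is refused whole. The fingers move at their own pace and stop on an object; "newtons" is the grip in N (left out, the last holds). Time passes only in rows, so rows that do not move let the fingers close. It gives the time, the measured TCP pose, the force and the opening at its end, in the units of the state.
- read_state(): the state, without advancing time (a new reading comes with each control period).
- read_camera(name): name is "scene" or "top"; returns a dict with "pixels" (420x560x3 uint8, red, green, blue), "K" (3x3 intrinsics, pixels), "D" ([k1, k2, p1, p2, k3] as OpenCV has them; the pictures are not rectified), "xyz" and "attitude" of the camera in the world. Camera axes: x right, y up, looking along -z (the intrinsics and any distortion apply to the point x, -y, -z); pixel columns grow to the right and rows downward; lengths in m; the calibration is good to about 2 mm. A picture is of the moment at which its call begins. There is no depth.
- close_job(): hands the job in, once; it reports no verdict.
Trained networks look in a picture, given as the dict that the camera call returned (one of the last four; its "shot" number tells which), for a name from the list of things; names that differ only in an ending like _2 or _b are one class to them, and where a whole thing is asked for, a point or a joint stands for the part that bears it (a point fixed in the world has none). Each returns a list of dicts, best first, with "p" (0 to 1); they miss things now and then, are a little off and sometimes report something else, mostly with a low value. They report only what shows in the picture. A call takes as long as a camera call.
- search_frame(picture, label): "at" ([x, y, z] in m, in world coordinates, good to about 4 mm: the middle of the surface that is visible of it).
- masks_of(picture, label): "mask" (420x560 bool, what is visible of it).
The state is a dict: "t": time; "q": joint angles; "dq": joint speeds; "joint_torque": joint torques, N m; "tool_pos": TCP position; "orientation": TCP orientation; "force": force on the tool from outside, world axes, zero at the start; "wrist_torque": the same for the moment, N m; "opening": finger opening in m.
Only numpy, scipy, OpenCV 4.12 (cv2) and the standard library are available. Lean on these libraries where they do the work, as an engineer would, in place of code of your own. Each camera call takes 0.05 s, during which the arm holds its last target.

## Working session

There is one attempt and no reset: what is moved stays moved. The work goes in short steps, Python scripts to look and compute and a tool call to move; the robot and the scene stay as the last step left them, time stands still between calls to the robot, and variables do not carry over. Pictures are saved under pics/ and viewed, and the job is handed in when it is done.

Besides the shell and the picture viewer there is one more tool, called after "Request:" as name([rows], argument=value, ...), one row to a line, values as JSON. drive_tool: Moves the arm, as the interface text tells. Its arguments: {"type":"object","properties":{"plan":{"type":"array"},"newtons":{"type":"number"}},"required":["plan"]}

```bash
mkdir -p pics
cat > h.py <<'E'
import numpy as np,cv2
from plant import *
from scipy.spatial.transform import Rotation as R
def save(p,n): cv2.imwrite('pics/'+n,cv2.cvtColor(p['pixels'],cv2.COLOR_RGB2BGR))
def rot(p):
    a=np.array(p['attitude'],float)
    return a if a.shape==(3,3) else R.from_rotvec(a).as_matrix()
def proj(p,X):
    X=np.atleast_2d(X); c=(X-np.array(p['xyz']))@rot(p); c=c*[1,-1,-1]
    return cv2.projectPoints(c.astype(float),np.zeros(3),np.zeros(3),np.array(p['K'],float),np.array(p['D'],float))[0][:,0]
def onz(p,uv,z):
    u=cv2.undistortPoints(np.array(uv,float).reshape(-1,1,2),np.array(p['K'],float),np.array(p['D'],float))[:,0]
    d=np.c_[u[:,0],-u[:,1],-np.ones(len(u))]@rot(p).T; o=np.array(p['xyz'])
    return o+d*((z-o[2])/d[:,2])[:,None]
E
python3 - <<'E'
from h import *
s=read_state();print(s, grasp_offset)
for n in('top','scene'):
    p=read_camera(n);save(p,n+'0.png');print(n,p['xyz'],p['attitude'])
    for l in('box','key1','key2','key1_top','hub','disc','socket','bolt','collar'):
        print(l,[(np.round(d['at'],3).tolist(),round(d['p'],2)) for d in search_frame(p,l)][:5])
E
```

```text
{'t': 0.0, 'q': array([-1.32241519e+00,  1.31147130e-01,  1.48927945e+00,  2.27090039e-06,
        1.52295060e+00, -8.54239778e-02]), 'dq': array([ 5.51547202e-04,  3.83230203e-04,  2.88880417e-05, -8.36779413e-05,
       -1.01765825e-04, -1.03661579e-03]), 'joint_torque': array([ 2.56606509e-04, -5.59838033e+01, -4.91753769e+01,  7.69857410e-02,
        3.55616072e-02, -1.46170992e-04]), 'tool_pos': array([ 0.19645627, -0.56634101,  0.21759571]), 'orientation': array([-3.09618325e+00, -5.21613183e-01,  2.24463912e-04]), 'force': array([0.43069917, 0.28047994, 1.28352001]), 'wrist_torque': array([ 0.00310487, -0.03553618,  0.04463234]), 'opening': 0.0929173255696082} 0.0188
top [ 0.40833655 -0.01617786  1.00780407] [ 0.1223134  -0.10245494 -1.57845346]
box [([0.493, 0.082, 0.065], 0.93), ([0.565, 0.031, 0.071], 0.47), ([0.496, -0.01, 0.077], 0.46)]
key1 [([0.477, 0.046, 0.078], 0.77), ([0.457, 0.093, 0.071], 0.6), ([0.437, 0.145, 0.078], 0.57)]
key2 [([0.477, 0.046, 0.078], 0.77), ([0.457, 0.093, 0.071], 0.6), ([0.437, 0.145, 0.078], 0.57)]
key1_top [([0.437, 0.147, 0.077], 0.7), ([0
[... 244 characters left out ...]
8 0.7203991 ] [0.28268432 0.93524692 2.38228643]
box [([0.519, 0.105, 0.056], 0.75), ([0.501, -0.005, 0.076], 0.4), ([0.527, 0.179, 0.095], 0.19)]
key1 [([0.444, 0.158, 0.076], 0.97), ([0.502, -0.004, 0.075], 0.95), ([0.456, 0.104, 0.071], 0.55), ([0.402, -0.042, 0.028], 0.27)]
key2 [([0.444, 0.158, 0.076], 0.97), ([0.502, -0.004, 0.075], 0.95), ([0.456, 0.104, 0.071], 0.55), ([0.402, -0.042, 0.028], 0.27)]
key1_top [([0.445, 0.153, 0.074], 0.68)]
hub [([0.338, 0.105, 0.02], 0.65)]
disc [([0.403, -0.043, 0.026], 0.76), ([0.484, 0.049, 0.074], 0.51)]
socket [([0.527, 0.184, 0.095], 0.71), ([0.442, 0.158, 0.076], 0.48)]
bolt [([0.572, 0.04, 0.072], 0.65)]
collar [([0.546, 0.106, 0.072], 0.62)]
```

View pics/top0.png

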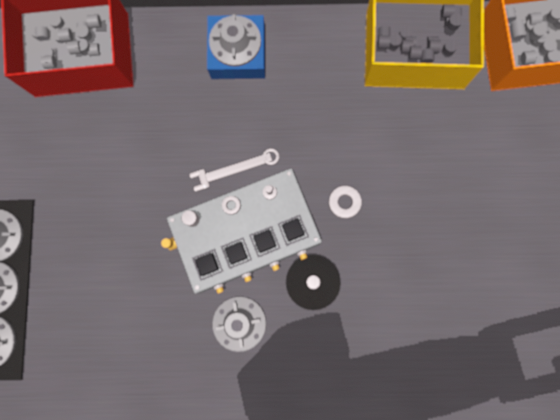

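View pics/scene0.png

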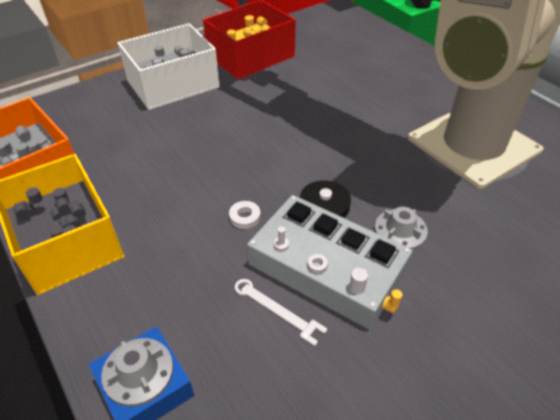

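Run:
```python
from h import *
from scipy.optimize import least_squares
P={n:read_camera(n) for n in('top','scene')}
im=P['top']['pixels'][155:305,150:340]; a=cv2.resize(im,None,fx=4,fy=4,interpolation=cv2.INTER_CUBIC)
cv2.imwrite('pics/topz.png',a[:,:,::-1])
im=P['scene']['pixels'][185:325,235:425]; a=cv2.resize(im,None,fx=4,fy=4,interpolation=cv2.INTER_CUBIC)
cv2.imwrite('pics/scz.png',a[:,:,::-1])
L={}
for n,p in P.items():
    # dark blobs = keys
    m=masks_of(p,'key1'); 
    for d in m:
        M=d['mask'];ys,xs=np.nonzero(M);print(n,round(d['p'],2),M.sum(),xs.mean().round(1),ys.mean().round(1))
```

```text
top 0.88 370 206.3 263.9
top 0.74 373 264.3 241.0
top 0.71 311 236.0 252.1
top 0.56 337 292.9 229.6
scene 0.92 354 298.8 212.5
scene 0.78 403 325.3 224.7
scene 0.61 349 352.6 238.8
scene 0.59 451 382.3 251.4
```

View pics/topz.png

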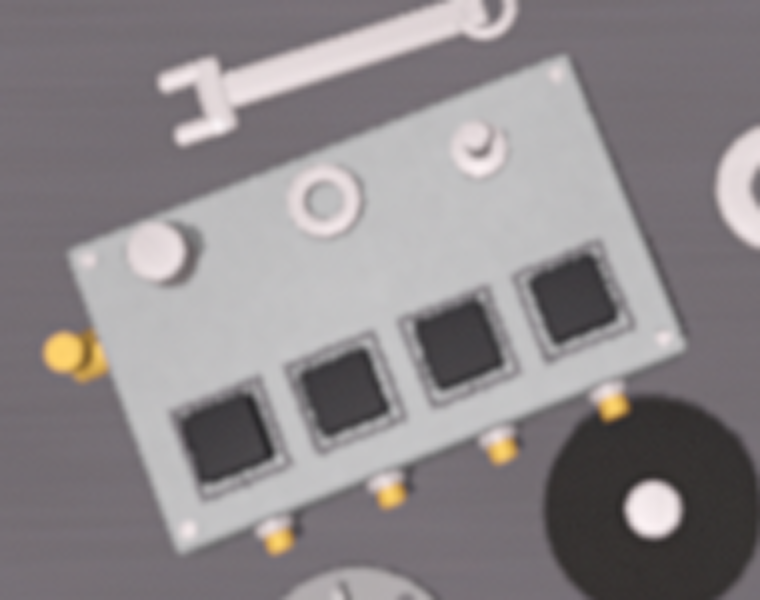

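View pics/scz.png

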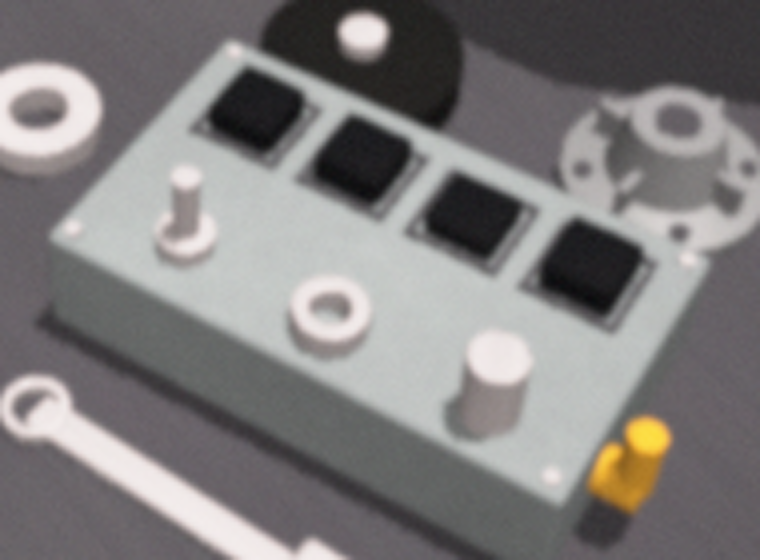

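Run:
```python
from h import *
from scipy.optimize import least_squares
P={n:read_camera(n) for n in('top','scene')}
f=lambda a,o:(np.array(a)+.5)/4-.5+o
C=np.array([[75,125],[75,-125],[-75,-125],[-75,125]])/1000
K=np.array([[-35,84],[-35,28],[-35,-28],[-35,-84]])/1000
px={'top':f([[68,252],[567,56],[685,348],[180,553]],[150,155]),'scene':f([[560,503],[50,237],[230,40],[708,263]],[235,185])}
def W(v,A,z): 
    c,s=np.cos(v[2]),np.sin(v[2]); return np.c_[A@np.array([[c,s],[-s,c]])+v[:2],np.full(len(A),z)]
for use in(['top'],['scene'],['top','scene']):
    r=least_squares(lambda v:np.concatenate([(proj(P[n],W(v,C,.06))-px[n]).ravel() for n in use]),[.5,.08,.4])
    print(use,r.x.round(4),r.fun.round(1)); print(W(r.x,K,.076).round(4))
for n in P:
    print(n,'up',proj(P[n],W(r.x,K,.076)).round(1).tolist(),'lat',proj(P[n],W(r.x,K,.07)).round(1).tolist())
s=read_state();print(R.from_rotvec(s['orientation']).as_matrix().round(3))
```

```text
['top'] [0.5013 0.08   0.3714] [-0.8 -0.4  0.2 -1.1  1.2  0.5 -0.6  0.9]
[[ 0.4382  0.1456  0.076 ]
 [ 0.4585  0.0934  0.076 ]
 [ 0.4789  0.0412  0.076 ]
 [ 0.4992 -0.011   0.076 ]]
['scene'] [0.5025 0.0808 0.3712] [ 0.1  1.3 -1.5 -0.4 -0.4 -0.9  1.7 -0.9]
[[ 0.4394  0.1464  0.076 ]
 [ 0.4598  0.0942  0.076 ]
 [ 0.4801  0.042   0.076 ]
 [ 0.5004 -0.0101  0.076 ]]
['top', 'scene'] [0.5018 0.0803 0.3711] [-0.9 -0.7  0.  -1.3  1.1  0.2 -0.8  0.6  0.2  0.8 -1.3 -0.7 -0.3 -1.2
  1.8 -1.3]
[[ 0.4388  0.1459  0.076 ]
 [ 0.4591  0.0937  0.076 ]
 [ 0.4794  0.0415  0.076 ]
 [ 0.4997 -0.0106  0.076 ]]
top up [[205.8, 263.9], [235.0, 252.2], [264.0, 240.6], [292.9, 229.1]] lat [[206.4, 264.1], [235.4, 252.4], [264.2, 240.9], [292.9, 229.4]]
scene up [[383.1, 248.0], [353.7, 234.1], [325.7, 221.0], [299.1, 208.5]] lat [[382.6, 250.2], [353.3, 236.4], [325.5, 223.3], [299.0, 210.8]]
[[ 0.945  0.328 -0.   ]
 [ 0.328 -0.945  0.   ]
 [-0.    -0.    -1.   ]]
```

Request:
drive_tool([
  {"claw": 1, "linear": [2, -2.5, 0], "angular": [0, 0, 0]},
  {"claw": 1, "linear": [3.7, -4.7, 0], "angular": [0, 0, 0]},
  {"claw": 1, "linear": [3.7, -4.7, 0], "angular": [0, 0, 0]},
  {"claw": 1, "linear": [3.7, -4.7, 0], "angular": [0, 0, 0]},
  {"claw": 1, "linear": [3.7, -4.7, 0], "angular": [0, 0, 0]},
  {"claw": 1, "linear": [3.7, -4.7, 0], "angular": [0, 0, 0]},
  {"claw": 1, "linear": [3.7, -4.7, 0], "angular": [0, 0, 0]},
  {"claw": 1, "linear": [3.7, -4.7, 0], "angular": [0, 0, 0]},
  {"claw": 1, "linear": [3.7, -4.7, 0], "angular": [0, 0, 0]},
  {"claw": 1, "linear": [3.7, -4.7, 0], "angular": [0, 0, 0]},
  {"claw": 1, "linear": [3.7, -4.7, 0], "angular": [0, 0, 0]},
  {"claw": 1, "linear": [3.0, -4.0, 0], "angular": [0, 0, 0]},
], newtons=10)

```text
t: 2.8
tool_pos: [0.4185, 0.0785, 0.219]
orientation: [3.098, 0.524, 0.002]
force: [0.4, -0.7, 0.1]
opening: 0.0006
```

```bash
cat >> h.py <<'E'
KEYS=np.array([[.4388,.1459],[.4591,.0937],[.4794,.0415],[.4997,-.0106]])
def go(i,z):
    s=read_state();M=R.from_rotvec(s['orientation']).as_matrix()
    print('t',s['t'].__round__(2),'pos',s['tool_pos'].round(4),'F',s['force'].round(2),'op',round(s['opening'],4),'cm to go',((np.r_[KEYS[i],z]-s['tool_pos'])@M*100).round(2), 'yaw',np.degrees(np.arctan2(M[1,0],M[0,0])).round(2),'tilt',M[2].round(4))
E
python3 -c "
from h import *
go(0,.09)"
```

```text
t 2.8 pos [0.4185 0.0785 0.219 ] F [ 0.44 -0.75  0.08] op 0.0006 cm to go [ 4.11 -5.7  12.9 ] yaw 19.19 tilt [ 1.1e-03  3.0e-04 -1.0e+00]
```

Request:
drive_tool([
  {"claw": 1, "linear": [2.05, -2.85, 0], "angular": [0, 0, 1]},
  {"claw": 1, "linear": [2.05, -2.85, 1], "angular": [0, 0, 1]},
  {"claw": 1, "linear": [0, 0, 4.5], "angular": [0, 0, 0]},
  {"claw": 1, "linear": [0, 0, 4.5], "angular": [0, 0, 0]},
  {"claw": 1, "linear": [0, 0, 2.0], "angular": [0, 0, 0]},
  {"claw": 1, "linear": [0, 0, 0.5], "angular": [0, 0, 0]},
  {"claw": 1, "linear": [0, 0, 0], "angular": [0, 0, 0]},
])

```text
t: 3.68
tool_pos: [0.4392, 0.1434, 0.0943]
orientation: [-3.107, -0.468, -0.001]
force: [1.0, 0.1, -0.3]
opening: 0.0005
```

```bash
python3 -c "
from h import *
go(0,.076)
p=read_camera('scene');save(p,'s1.png');a=cv2.resize(p['pixels'][140:325,235:455],None,fx=3,fy=3);cv2.imwrite('pics/s1z.png',a[:,:,::-1])
go(0,.076)"
```

```text
t 3.67 pos [0.4392 0.1434 0.0943] F [ 1.02  0.11 -0.33] op 0.0005 cm to go [ 0.04 -0.25  1.83] yaw 17.12 tilt [ 6.e-04  0.e+00 -1.e+00]
t 3.73 pos [0.4396 0.1435 0.0949] F [ 0.24 -0.3   0.63] op 0.0006 cm to go [-0.01 -0.26  1.89] yaw 17.12 tilt [ 1.8e-03  2.0e-04 -1.0e+00]
```

View pics/s1z.png

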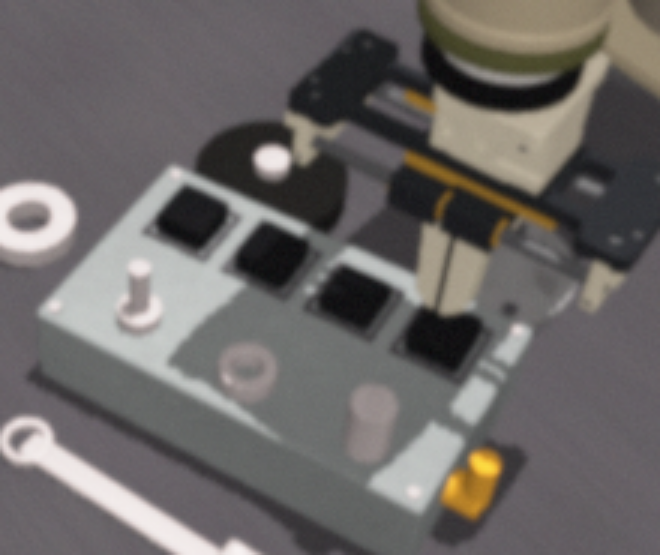

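Request:
drive_tool([
  {"claw": 1, "linear": [0, -0.25, 1.0], "angular": [0, 0, -4]},
  {"claw": 1, "linear": [0, 0, 0.5], "angular": [0, 0, 0]},
  {"claw": 1, "linear": [0, 0, 0], "angular": [0, 0, 0]},
])

```text
t: 4.1
tool_pos: [0.4383, 0.1457, 0.0791]
orientation: [3.089, 0.574, 0.001]
force: [0.2, 0.5, 0.4]
opening: 0.0006
```

```bash
python3 -c "
from h import *
go(0,.076)"
```

```text
t 4.1 pos [0.4383 0.1457 0.0791] F [0.17 0.46 0.4 ] op 0.0006 cm to go [ 0.06 -0.    0.31] yaw 21.04 tilt [ 4.e-04  1.e-04 -1.e+00]
```

Request:
drive_tool([
  {"claw": 1, "linear": [0, 0, 0.1], "angular": [0, 0, 0]},
  {"claw": 1, "linear": [0, 0, 0.0], "angular": [0, 0, 0]},
])

```text
t: 4.35
tool_pos: [0.4382, 0.1457, 0.0779]
orientation: [-3.088, -0.575, -0.001]
force: [-0.2, 0.1, 0.1]
opening: 0.0007
```

Request:
drive_tool([
  {"claw": 1, "linear": [0, 0, 0.1], "angular": [0, 0, 0]},
  {"claw": 1, "linear": [0, 0, 0.0], "angular": [0, 0, 0]},
])

```text
t: 4.6
tool_pos: [0.438, 0.1457, 0.0766]
orientation: [3.088, 0.576, -0.0]
force: [-0.1, -0.3, 0.1]
opening: 0.0001
```

Request:
drive_tool([
  {"claw": 1, "linear": [0, 0, 0.05], "angular": [0, 0, 0]},
  {"claw": 1, "linear": [0, 0, 0.0], "angular": [0, 0, 0]},
])

```text
t: 4.85
tool_pos: [0.4381, 0.1457, 0.0763]
orientation: [-3.088, -0.576, -0.0]
force: [-0.6, -0.1, 1.4]
opening: 0.0006
```

Request:
drive_tool([
  {"claw": 1, "linear": [0, 0, 0], "angular": [0, 0, 0]},
])

```text
t: 4.97
tool_pos: [0.4381, 0.1457, 0.0763]
orientation: [3.088, 0.576, 0.0]
force: [-0.6, -0.1, 2.2]
opening: 0.0005
```

Request:
drive_tool([
  {"claw": 1, "linear": [0, 0, 0.03], "angular": [0, 0, 0]},
  {"claw": 1, "linear": [0, 0, 0], "angular": [0, 0, 0]},
])

```text
t: 5.22
tool_pos: [0.4381, 0.1457, 0.0759]
orientation: [-3.088, -0.576, -0.0]
force: [-1.3, -0.7, 3.6]
opening: -0.0001
```

Request:
drive_tool([
  {"claw": 1, "linear": [0, 0, -0.6], "angular": [0, 0, 0]},
  {"claw": 1, "linear": [0, 0, -0.8], "angular": [0, 0, 0]},
  {"claw": 1, "linear": [0.05, 2.8, 0], "angular": [0, 0, 0]},
  {"claw": 1, "linear": [0, 2.8, 0], "angular": [0, 0, 0]},
  {"claw": 1, "linear": [0, 0, 0.6], "angular": [0, 0, 0]},
  {"claw": 1, "linear": [0, 0, 0.5], "angular": [0, 0, 0]},
  {"claw": 1, "linear": [0, 0, 0], "angular": [0, 0, 0]},
])

```text
t: 6.1
tool_pos: [0.4578, 0.0943, 0.0781]
orientation: [-3.088, -0.577, 0.002]
force: [-0.1, -0.6, 0.1]
opening: 0.0008
```

```bash
python3 -c "
from h import *
go(1,.076)"
```

```text
t 6.1 pos [0.4578 0.0943 0.0781] F [-0.05 -0.56  0.11] op 0.0008 cm to go [0.1  0.1  0.21] yaw 21.17 tilt [-1.4e-03 -7.0e-04 -1.0e+00]
```

Request:
drive_tool([
  {"claw": 1, "linear": [0, 0, 0.1], "angular": [0, 0, 0]},
  {"claw": 1, "linear": [0, 0, 0.05], "angular": [0, 0, 0]},
  {"claw": 1, "linear": [0, 0, 0], "angular": [0, 0, 0]},
])

```text
t: 6.48
tool_pos: [0.4587, 0.0938, 0.0774]
orientation: [-3.088, -0.576, -0.0]
force: [0.9, 0.2, 0.5]
opening: 0.0007
```

Request:
drive_tool([
  {"claw": 1, "linear": [0, 0, 0.05], "angular": [0, 0, 0]},
  {"claw": 1, "linear": [0, 0, 0], "angular": [0, 0, 0]},
  {"claw": 1, "linear": [0, 0, 0], "angular": [0, 0, 0]},
])

```text
t: 6.85
tool_pos: [0.4587, 0.0936, 0.0768]
orientation: [-3.088, -0.576, -0.0]
force: [0.2, 0.9, 0.8]
opening: 0.0003
```

Request:
drive_tool([
  {"claw": 1, "linear": [0, 0, 0.05], "angular": [0, 0, 0]},
  {"claw": 1, "linear": [0, 0, 0], "angular": [0, 0, 0]},
])

```text
t: 7.1
tool_pos: [0.4586, 0.0936, 0.0763]
orientation: [-3.088, -0.576, 0.0]
force: [1.3, 0.3, 0.1]
opening: 0.0006
```

Request:
drive_tool([
  {"claw": 1, "linear": [0, 0, 0.05], "angular": [0, 0, 0]},
  {"claw": 1, "linear": [0, 0, 0], "angular": [0, 0, 0]},
])

```text
t: 7.35
tool_pos: [0.4587, 0.0936, 0.0758]
orientation: [-3.088, -0.576, 0.0]
force: [0.3, -0.2, -0.8]
opening: 0.0005
```

Request:
drive_tool([
  {"claw": 1, "linear": [0, 0, 0.07], "angular": [0, 0, 0]},
  {"claw": 1, "linear": [0, 0, 0], "angular": [0, 0, 0]},
])

```text
t: 7.6
tool_pos: [0.4586, 0.0936, 0.075]
orientation: [-3.088, -0.576, 0.0]
force: [0.4, 0.4, 0.6]
opening: 0.0005
```

Request:
drive_tool([
  {"claw": 1, "linear": [0, 0, 0.1], "angular": [0, 0, 0]},
  {"claw": 1, "linear": [0, 0, 0], "angular": [0, 0, 0]},
])

```text
t: 7.85
tool_pos: [0.4586, 0.0936, 0.074]
orientation: [-3.088, -0.576, 0.0]
force: [-0.2, 0.2, 0.6]
opening: 0.0007
```

Key 2 is the latched one; continue gently to about 70 mm.

Request:
drive_tool([
  {"claw": 1, "linear": [0, 0, 0.15], "angular": [0, 0, 0]},
  {"claw": 1, "linear": [0, 0, 0.15], "angular": [0, 0, 0]},
  {"claw": 1, "linear": [0, 0, 0], "angular": [0, 0, 0]},
])

```text
t: 8.22
tool_pos: [0.4586, 0.0936, 0.0709]
orientation: [-3.088, -0.576, 0.0]
force: [-0.4, -0.1, 0.2]
opening: 0.0006
```

Request:
drive_tool([
  {"claw": 1, "linear": [0, 0, 0.05], "angular": [0, 0, 0]},
  {"claw": 1, "linear": [0, 0, 0], "angular": [0, 0, 0]},
])

```text
t: 8.48
tool_pos: [0.4587, 0.0937, 0.0706]
orientation: [-3.088, -0.576, 0.0]
force: [-0.1, 0.4, -0.0]
opening: 0.0005
```

Request:
drive_tool([
  {"claw": 1, "linear": [0, 0, 0.03], "angular": [0, 0, 0]},
  {"claw": 1, "linear": [0, 0, 0], "angular": [0, 0, 0]},
])

```text
t: 8.72
tool_pos: [0.4587, 0.0937, 0.0704]
orientation: [-3.088, -0.576, -0.0]
force: [0.1, 0.1, 0.3]
opening: 0.0005
```

Request:
drive_tool([
  {"claw": 1, "linear": [0, 0, 0.02], "angular": [0, 0, 0]},
  {"claw": 1, "linear": [0, 0, 0], "angular": [0, 0, 0]},
])

```text
t: 8.98
tool_pos: [0.4587, 0.0936, 0.0702]
orientation: [3.088, 0.576, 0.0]
force: [-0.4, -0.4, 1.7]
opening: 0.0005
```

Request:
drive_tool([
  {"claw": 1, "linear": [0, 0, 0.01], "angular": [0, 0, 0]},
  {"claw": 1, "linear": [0, 0, 0], "angular": [0, 0, 0]},
])

```text
t: 9.22
tool_pos: [0.4587, 0.0937, 0.0701]
orientation: [-3.088, -0.576, -0.0]
force: [-0.2, -0.1, 1.6]
opening: 0.0007
```

Request:
drive_tool([
  {"claw": 1, "linear": [0, 0, 0.01], "angular": [0, 0, 0]},
  {"claw": 1, "linear": [0, 0, 0], "angular": [0, 0, 0]},
])

```text
t: 9.48
tool_pos: [0.4588, 0.0937, 0.07]
orientation: [-3.088, -0.576, -0.0]
force: [-0.7, 0.1, 2.2]
opening: 0.0005
```

Request:
drive_tool([
  {"claw": 1, "linear": [0, 0, -0.8], "angular": [0, 0, 0]},
  {"claw": 1, "linear": [0, 0, -1.0], "angular": [0, 0, 0]},
  {"claw": 1, "linear": [0.05, 2.8, 0], "angular": [0, 0, 0]},
  {"claw": 1, "linear": [0, 2.8, 0], "angular": [0, 0, 0]},
  {"claw": 1, "linear": [0, 0, 0.5], "angular": [0, 0, 0]},
  {"claw": 1, "linear": [0, 0, 0.5], "angular": [0, 0, 0]},
  {"claw": 1, "linear": [0, 0, 0], "angular": [0, 0, 0]},
  {"claw": 1, "linear": [0, 0, 0], "angular": [0, 0, 0]},
])

```text
t: 10.48
tool_pos: [0.4791, 0.0422, 0.0779]
orientation: [-3.088, -0.577, 0.0]
force: [0.2, 0.2, -0.6]
opening: 0.0006
```

```bash
python3 -c "
from h import *
go(2,.076)"
```

```text
t 10.47 pos [0.4791 0.0422 0.0779] F [ 0.24  0.21 -0.56] op 0.0006 cm to go [0.01 0.07 0.19] yaw 21.17 tilt [-3.e-04 -2.e-04 -1.e+00]
```

Request:
drive_tool([
  {"claw": 1, "linear": [0, 0, 0.06], "angular": [0, 0, 0]},
  {"claw": 1, "linear": [0, 0, 0], "angular": [0, 0, 0]},
])

```text
t: 10.72
tool_pos: [0.4794, 0.0418, 0.0774]
orientation: [-3.088, -0.576, -0.0]
force: [-0.0, 0.1, -0.7]
opening: 0.0001
```

Request:
drive_tool([
  {"claw": 1, "linear": [0, 0, 0.03], "angular": [0, 0, 0]},
  {"claw": 1, "linear": [0, 0, 0], "angular": [0, 0, 0]},
])

```text
t: 10.98
tool_pos: [0.4793, 0.0416, 0.077]
orientation: [-3.088, -0.576, 0.0]
force: [0.2, -0.6, 0.1]
opening: 0.0006
```

Request:
drive_tool([
  {"claw": 1, "linear": [0, 0, 0.04], "angular": [0, 0, 0]},
  {"claw": 1, "linear": [0, 0, 0], "angular": [0, 0, 0]},
])

```text
t: 11.22
tool_pos: [0.4793, 0.0415, 0.0766]
orientation: [-3.088, -0.576, 0.0]
force: [-0.8, 0.5, 0.7]
opening: 0.0004
```

Request:
drive_tool([
  {"claw": 1, "linear": [0, 0, 0.02], "angular": [0, 0, 0]},
  {"claw": 1, "linear": [0, 0, 0], "angular": [0, 0, 0]},
])

```text
t: 11.48
tool_pos: [0.4793, 0.0416, 0.0764]
orientation: [-3.088, -0.576, 0.0]
force: [0.4, 0.6, -0.2]
opening: 0.0006
```

Request:
drive_tool([
  {"claw": 1, "linear": [0, 0, 0.02], "angular": [0, 0, 0]},
  {"claw": 1, "linear": [0, 0, 0], "angular": [0, 0, 0]},
])

```text
t: 11.72
tool_pos: [0.4794, 0.0416, 0.0763]
orientation: [3.088, 0.576, 0.0]
force: [-0.8, -0.0, 0.8]
opening: 0.0006
```

Request:
drive_tool([
  {"claw": 1, "linear": [0, 0, 0.02], "angular": [0, 0, 0]},
  {"claw": 1, "linear": [0, 0, 0], "angular": [0, 0, 0]},
])

```text
t: 11.98
tool_pos: [0.4794, 0.0416, 0.0762]
orientation: [3.088, 0.576, 0.0]
force: [0.0, -0.5, 1.8]
opening: 0.0005
```

Request:
drive_tool([
  {"claw": 1, "linear": [0, 0, 0.01], "angular": [0, 0, 0]},
  {"claw": 1, "linear": [0, 0, 0], "angular": [0, 0, 0]},
])

```text
t: 12.22
tool_pos: [0.4794, 0.0416, 0.076]
orientation: [-3.088, -0.576, -0.0]
force: [-1.4, 0.1, 2.3]
opening: 0.0003
```

Contact on key 3. On to key 4.

Request:
drive_tool([
  {"claw": 1, "linear": [0, 0, -0.6], "angular": [0, 0, 0]},
  {"claw": 1, "linear": [0, 0, -0.6], "angular": [0, 0, 0]},
  {"claw": 1, "linear": [0.0, 2.8, 0], "angular": [0, 0, 0]},
  {"claw": 1, "linear": [0, 2.8, 0], "angular": [0, 0, 0]},
  {"claw": 1, "linear": [0, 0, 0.5], "angular": [0, 0, 0]},
  {"claw": 1, "linear": [0, 0, 0.5], "angular": [0, 0, 0]},
  {"claw": 1, "linear": [0, 0, 0], "angular": [0, 0, 0]},
  {"claw": 1, "linear": [0, 0, 0], "angular": [0, 0, 0]},
])

```text
t: 13.22
tool_pos: [0.4993, -0.01, 0.0779]
orientation: [-3.088, -0.577, 0.0]
force: [0.1, 0.5, -0.3]
opening: 0.0006
```

```bash
python3 -c "
from h import *
go(3,.076)"
```

```text
t 13.22 pos [ 0.4993 -0.01    0.0779] F [ 0.15  0.5  -0.3 ] op 0.0006 cm to go [0.02 0.07 0.19] yaw 21.17 tilt [-2.e-04 -2.e-04 -1.e+00]
```

Request:
drive_tool([
  {"claw": 1, "linear": [0, 0, 0.06], "angular": [0, 0, 0]},
  {"claw": 1, "linear": [0, 0, 0], "angular": [0, 0, 0]},
])

```text
t: 13.48
tool_pos: [0.4996, -0.0105, 0.0775]
orientation: [3.088, 0.576, 0.0]
force: [-0.2, -0.1, -1.1]
opening: 0.0007
```

Request:
drive_tool([
  {"claw": 1, "linear": [0, 0, 0.03], "angular": [0, 0, 0]},
  {"claw": 1, "linear": [0, 0, 0], "angular": [0, 0, 0]},
])

```text
t: 13.72
tool_pos: [0.4995, -0.0107, 0.0771]
orientation: [-3.088, -0.576, -0.0]
force: [-0.9, 0.1, -0.6]
opening: 0.0005
```

Request:
drive_tool([
  {"claw": 1, "linear": [0, 0, 0.06], "angular": [0, 0, 0]},
  {"claw": 1, "linear": [0, 0, 0], "angular": [0, 0, 0]},
])

```text
t: 13.98
tool_pos: [0.4995, -0.0107, 0.0764]
orientation: [-3.088, -0.576, 0.0]
force: [0.2, 0.2, -0.2]
opening: 0.0004
```

Request:
drive_tool([
  {"claw": 1, "linear": [0, 0, 0.02], "angular": [0, 0, 0]},
  {"claw": 1, "linear": [0, 0, 0], "angular": [0, 0, 0]},
])

```text
t: 14.22
tool_pos: [0.4996, -0.0107, 0.0763]
orientation: [3.088, 0.576, 0.0]
force: [0.5, 0.4, 1.4]
opening: 0.0001
```

Request:
drive_tool([
  {"claw": 1, "linear": [0, 0, 0.02], "angular": [0, 0, 0]},
  {"claw": 1, "linear": [0, 0, 0], "angular": [0, 0, 0]},
])

```text
t: 14.48
tool_pos: [0.4996, -0.0107, 0.0762]
orientation: [3.088, 0.576, 0.0]
force: [-0.2, 0.7, 1.1]
opening: 0.0003
```

Request:
drive_tool([
  {"claw": 1, "linear": [0, 0, 0.02], "angular": [0, 0, 0]},
  {"claw": 1, "linear": [0, 0, 0], "angular": [0, 0, 0]},
])

```text
t: 14.72
tool_pos: [0.4996, -0.0107, 0.0759]
orientation: [3.088, 0.576, 0.0]
force: [-0.4, -0.6, 2.7]
opening: 0.0007
```

Request:
drive_tool([
  {"claw": 1, "linear": [0, 0, 0.01], "angular": [0, 0, 0]},
  {"claw": 1, "linear": [0, 0, 0], "angular": [0, 0, 0]},
])

```text
t: 14.98
tool_pos: [0.4996, -0.0107, 0.0758]
orientation: [3.088, 0.576, 0.0]
force: [-0.7, -0.2, 2.8]
opening: 0.0006
```

Request:
drive_tool([
  {"claw": 1, "linear": [0, 0, -0.6], "angular": [0, 0, 0]},
  {"claw": 1, "linear": [0, 0, -0.9], "angular": [0, 0, 0]},
  {"claw": 1, "linear": [0.0, -3.0, 0], "angular": [0, 0, 0]},
  {"claw": 1, "linear": [0, -4.0, 0], "angular": [0, 0, 0]},
  {"claw": 1, "linear": [0, -3.0, 0], "angular": [0, 0, 0]},
  {"claw": 1, "linear": [0, -1.2, 0], "angular": [0, 0, 0]},
  {"claw": 1, "linear": [0, 0, 0], "angular": [0, 0, 0]},
  {"claw": 1, "linear": [0, 0, 0], "angular": [0, 0, 0]},
])

```text
t: 15.98
tool_pos: [0.4596, 0.0931, 0.0909]
orientation: [3.088, 0.575, 0.001]
force: [1.1, -0.8, -0.9]
opening: 0.0004
```

```bash
python3 -c "
from h import *
go(1,.070)"
```

```text
t 15.97 pos [0.4596 0.0931 0.0909] F [ 1.13 -0.78 -0.93] op 0.0004 cm to go [-0.03 -0.08  2.09] yaw 21.1 tilt [ 3.e-04  5.e-04 -1.e+00]
```

Request:
drive_tool([
  {"claw": 1, "linear": [0, 0, 1.0], "angular": [0, 0, 0]},
  {"claw": 1, "linear": [0, 0, 0.8], "angular": [0, 0, 0]},
  {"claw": 1, "linear": [0, 0, 0.2], "angular": [0, 0, 0]},
  {"claw": 1, "linear": [0, 0, 0.2], "angular": [0, 0, 0]},
  {"claw": 1, "linear": [0, 0, 0.1], "angular": [0, 0, 0]},
  {"claw": 1, "linear": [0, 0, 0], "angular": [0, 0, 0]},
])

```text
t: 16.73
tool_pos: [0.4592, 0.0937, 0.0679]
orientation: [3.088, 0.576, 0.0]
force: [-1.9, -1.3, 4.8]
opening: 0.0004
```

Request:
drive_tool([
  {"claw": 1, "linear": [0, 0, 0.2], "angular": [0, 0, 0]},
  {"claw": 1, "linear": [0, 0, 0], "angular": [0, 0, 0]},
])

```text
t: 16.98
tool_pos: [0.4593, 0.0938, 0.066]
orientation: [3.088, 0.576, 0.001]
force: [-2.0, -2.2, 5.3]
opening: 0.0003
```

Request:
drive_tool([
  {"claw": 1, "linear": [0, 0, 0.1], "angular": [0, 0, 0]},
  {"claw": 1, "linear": [0, 0, 0], "angular": [0, 0, 0]},
])

```text
t: 17.23
tool_pos: [0.4593, 0.0938, 0.065]
orientation: [3.088, 0.576, 0.001]
force: [-2.5, -2.4, 4.7]
opening: 0.0004
```

Request:
drive_tool([
  {"claw": 1, "linear": [0, 0, 0.05], "angular": [0, 0, 0]},
  {"claw": 1, "linear": [0, 0, 0], "angular": [0, 0, 0]},
])

```text
t: 17.48
tool_pos: [0.4594, 0.0938, 0.0648]
orientation: [3.088, 0.576, 0.001]
force: [-3.8, -2.8, 7.1]
opening: 0.0005
```

Request:
drive_tool([
  {"claw": 1, "linear": [0, 0, 0.05], "angular": [0, 0, 0]},
  {"claw": 1, "linear": [0, 0, 0], "angular": [0, 0, 0]},
])

```text
t: 17.73
tool_pos: [0.4596, 0.0938, 0.0648]
orientation: [3.088, 0.576, 0.001]
force: [-5.2, -2.2, 11.8]
opening: 0.0005
```

Request:
drive_tool([
  {"claw": 1, "linear": [0, 0, -0.6], "angular": [0, 0, 0]},
  {"claw": 1, "linear": [0, 0, -1.5], "angular": [0, 0, 0]},
  {"claw": 1, "linear": [0, 0, -4], "angular": [0, 0, 0]},
  {"claw": 1, "linear": [0, 0, -6], "angular": [0, 0, 0]},
  {"claw": 1, "linear": [-3, 4, -1], "angular": [0, 0, 0]},
  {"claw": 1, "linear": [-4, 4.5, 0], "angular": [0, 0, 0]},
  {"claw": 1, "linear": [-4, 4.5, 0], "angular": [0, 0, 0]},
  {"claw": 1, "linear": [-3, 4.5, 0], "angular": [0, 0, 0]},
  {"claw": 1, "linear": [-3, 4.5, 0], "angular": [0, 0, 0]},
  {"claw": 1, "linear": [-3, 4.5, 0], "angular": [0, 0, 0]},
  {"claw": 1, "linear": [0, 0, 0], "angular": [0, 0, 0]},
  {"claw": 1, "linear": [0, 0, 0], "angular": [0, 0, 0]},
])

```text
t: 19.23
tool_pos: [0.3683, -0.2251, 0.1951]
orientation: [-3.088, -0.574, -0.001]
force: [0.4, 0.4, -1.0]
opening: 0.0002
```

```bash
python3 -c "
from h import *
go(1,.070)
p=read_camera('scene');a=cv2.resize(p['pixels'][185:325,235:425],None,fx=4,fy=4,interpolation=cv2.INTER_CUBIC);cv2.imwrite('pics/s2z.png',a[:,:,::-1])
for d in masks_of(p,'key1'):
  ys,xs=np.nonzero(d['mask']);print(round(d['p'],2),len(xs),xs.mean().round(1),ys.mean().round(1))
print([np.round(d['at'],3).tolist() for d in search_frame(p,'key1')])
p=read_camera('top');save(p,'t2.png')
"
```

```text
t 19.23 pos [ 0.3683 -0.2251  0.1951] F [ 0.44  0.37 -0.96] op 0.0002 cm to go [ 19.93 -26.48  12.53] yaw 21.07 tilt [ 7.e-04 -2.e-04 -1.e+00]
0.92 439 382.5 251.3
0.72 401 325.4 224.9
0.6 377 353.0 237.7
0.55 395 299.0 212.0
[[0.46, 0.102, 0.078], [0.502, -0.003, 0.075], [0.623, 0.12, 0.008], [0.443, 0.156, 0.075], [0.48, 0.054, 0.075]]
```

View pics/s2z.png

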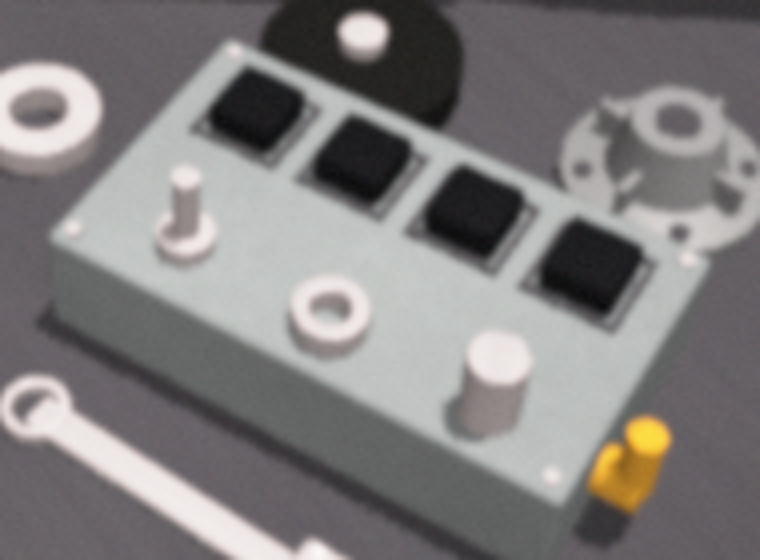

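View pics/t2.png

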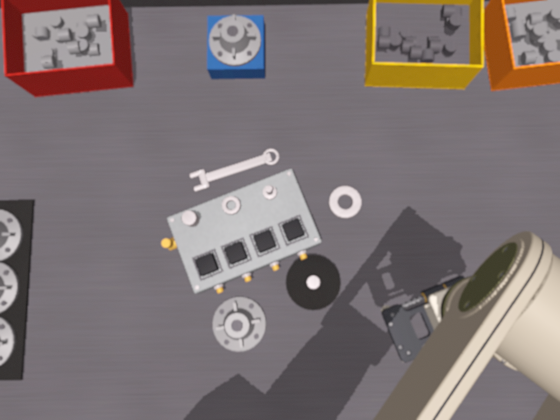

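Key 2 (zoomed at about 475,208) now stands as high as the others. All the parts are in place and the arm is clear of them.

```bash
python3 -c "
from plant import *
print(close_job())"
```

```text
the job is handed in; nothing more can be done
None
```

I tapped all four keys from left to right, then pressed the latched one to the bottom and let it go. All four now stand fully up. The job was handed in at about 19.4 s, against the 48 s limit.

- **Taps:** The raised keys (1, 3 and 4) met the fingertips at 76 mm, and the peak readings were 3.6 N, 2.3 N and 2.8 N. The first and last are slightly over the 2.5 N at which a raised key starts to yield. Key travel stayed within about 0.5 mm.
- **Latched key:** It was key 2, touched at 70 mm with 2.2 N. It stayed latched until I pressed it on purpose.
- **Press:** I pushed key 2 down to about 64.8 mm, where it stopped moving and the force climbed to 11.8 N, showing it was at the bottom. Then I lifted straight off.
- **Last checks:** In the final pictures key 2 stands level with the others, with its detected height up from 71 to 78 mm. The loose parts look unmoved and the arm is clear of everything. One of the network's five key detections was a false one out on the table near the wrench, and I ignored it.

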